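# Ready the desk aquarium's filter for a slow flush

## Task

The empty desk aquarium is to be flushed slowly after its clean. Pull the white media basket up out of the filter box past its sprung catches and stand it upright, gently, inside the steel drip tray; close the valve on the pipe that ends in the flared nozzle; and set the valve on the pipe that ends in the long spray bar to half open, its handle at 45 degrees to the pipe. Leave the bottle, the mug and the jar standing where they are.

Things in the scene. Friction and masses are not known exactly. Their poses are not given: they have to be found in the camera images.
- rig: fixed aquarium with its filter and pipes, placed anew each time; origin on the desk, x towards the tank, y left, z up (mm below in this frame). Black filter box: x -88 to 85, y 70 to 200, 75 high; from x = -15 back it has a cover to 83 and a pipe bend at x = 62, y = 135 up to 198. Grey header pipe along y at x = -70, z = 45, from y = 45 to -185.
- tank_rim (a point): middle of the top of the tank's near glass pane (rig x = 93, z = 160). Tank 240 (x) by 450 (y) by 160 high, behind this pane. Two 25 mm pipes rise at 30 degrees from the header, at rig y = -20 and y = -150 (which is which varies), over this rim; highest point z = 212. A small lamp head hangs over the tank at rig x 205 to 255, y 75 to 175, z 219 to 234, on a thin arm from the left pane.
- box_slot (a point): centre of the mouth of the filter box's slot, 75 mm above the desk; slot 64 (x) by 100 (y), 55 deep. Axes as the rig.
- basket: white media basket, loose, 0.2 to 0.4 kg, in the slot; body 60 (x) by 90 (y) by 70, a rib of 4 mm on each end, bail handle on top, 104 overall. Origin: centre of its underside, z up. Two sprung balls in the box hold the ribs: a straight pull of 9 to 14 N frees it in the first 14 mm; clear of the slot after 55 mm. Never faster than 1 m/s, never dropped.
- basket_bar (a point): middle of the basket's handle bar, 98 mm above its underside; bar 12 thick (x), 12 tall, 78 long (along y), with 22 mm free below it.
- spray_valve_grip (a point): black wing handle of the spray-bar pipe's valve, alike on both: bar 86 long, 14 thick (ends rounded to 18), 26 tall. Point on the stem axis, mid-bar, 5 mm below its outer edge, 60 mm out from the pipe's axis; 18 mm free under the bar, then the valve body (radius 27 about the pipe). z: outward along the stem, leaning 30 deg from vertical to the rig's -x; y: along the bar. Turns with the handle.
- nozzle_valve_grip (a point): black wing handle of the nozzle pipe's valve, alike on both: bar 86 long, 14 thick (ends rounded to 18), 26 tall. Point on the stem axis, mid-bar, 5 mm below its outer edge, 60 mm out from the pipe's axis; 18 mm free under the bar, then the valve body (radius 27 about the pipe). z: outward along the stem, leaning 30 deg from vertical to the rig's -x; y: along the bar. Turns with the handle.
- spray_valve (a joint): opening of the spray-bar pipe's ball valve, rad: 0 closed, bar square across its pipe; 1.571 open, bar in line with its pipe; stops at both ends. Grows as the handle turns counter-clockwise seen from outside, looking down the stem. Stiff (0.25 N m), stays where it is left. Starts nearly closed.
- nozzle_valve (a joint): opening of the nozzle pipe's ball valve, rad: 0 closed, bar square across its pipe; 1.571 open, bar in line with its pipe; stops at both ends. Grows as the handle turns counter-clockwise seen from outside, looking down the stem. Stiff (0.25 N m), stays where it is left. Starts more than half open.
- spray_end (a point): end of the spray-bar pipe inside the tank: a round grey bar 160 mm long along the rig's y, with holes; this point is its middle, 125 mm above the desk.
- nozzle_end (a point): end of the nozzle pipe inside the tank: a short grey nozzle flared to 52 mm; this point is the middle of the nozzle, 120 mm above the desk.
- tray: fixed open steel drip tray 200 (x) by 160 (y) by 22 high outside, walls and floor 5 mm; origin at the centre of its underside, z up. Stands left or right of the aquarium.
- books: fixed pile of three books, 200 by 150 by 82 high, on the side across from the tray; origin at the centre of its underside.
- bottle: bystander: white bottle with cap, 58 diameter, 165 tall; origin at the centre of its underside, z up. Bottle, mug and jar stand in a loose row before the header pipe.
- mug: bystander: white mug, 78 diameter, 92 tall, handle at its +y side; origin at the centre of its underside, z up.
- jar: bystander: amber glass jar, 68 diameter, 80 tall; origin at the centre of its underside, z up.
There are look-alikes about, which are no part of the job. Leave any green or yellow look-alike of the basket alone.

How it is judged:
By the outcome, as a careful person would: the job done as asked, in the order asked, and still so for the second after the job is handed in, with the robot touching nothing.
It also fails if it takes over 67 s, if anything falls off the work surface, if the arm or the gripper's body presses on something with over 40 N, if the wrist force passes 120 N, or if a joint passes its speed limit or range.

## Robot

A 6-joint arm with a two-finger parallel gripper is mounted at the origin on the work surface. World frame = base frame: x ahead of the robot, y to its left, z up, the work surface at z = 0. Lengths are in mm, angles in degrees, forces in N, time in s.
With the tool pointing down it reaches from about 300 to 850 mm from the base axis. Payload 4.2 kg.
Tool frame: the origin (TCP) lies midway between the tips of the shut fingers; the grasp point (between the pads) lies 19 mm behind it (env.grip_point_offset is the distance from the TCP to the grasp point, in mm); z points along the fingers, x is the direction in which the jaws open and shut, and the axes are right-handed (so a half turn about z gives the same grasp; the last joint's range is limited). The gripper opens to 91 mm and grips with 3 to 60 N. Pads are 32 mm wide; open, the fingers measure 118 mm over their backs; the gripper's body (76 mm by 178 mm) begins 60 mm behind the grasp point.
Start: joints at [64.859, 18.312, 89.639, -0, 72.044, -1.146], TCP at [233.837, 525.325, 183.876] pointing down, gripper open.
Joint ranges: [-177.97, 177.97], [-48.28, 115.42], [12.27, 149.76], [-77.06, 257.06], [2.81, 150.46], [-146.56, 146.56]. Speed limits (degrees/s): [147.25, 147.25, 180, 180, 180, 180].

## Interface

Orientations are given as [roll, pitch, yaw] about the fixed x, y, z axes, in that order (R = Rz(yaw) Ry(pitch) Rx(roll)).
In Python, from workcell import env gives the robot as it stands.
- The arm moves only by the shell command python3 -m pendant 'ROWS' [FORCE]. ROWS is JSON, a list of rows, each an object with "xyz": the shift along the tool's x, y, z in m, a list of three; "roll": the turn about the tool's z in degrees; "jaw": the closure, from 0 (fully open) to 1 (shut). A call has exactly 8 rows; each row is the pose to reach, as a shift and turn from the pose commanded when the call began, along the tool's axes at that moment; what a row does not reach only later rows make up. A row lasts 1/8 s, in which the tool goes at most 62.5 mm and 10.7 degrees, less where a joint would pass 70% of its speed; a pose out of reach is approached as far as the arm can. A call with a gripper value outside its range is refused whole. The fingers move at their own pace and stop on an object; FORCE is the grip in N (left out, the last holds). Time passes only in rows, so rows that repeat a pose let the fingers close, or fill a call up. It gives the time, the measured TCP pose, the force and the opening at its end, in the units of the state.
- env.state(): the state, without advancing time (a new reading comes with each control period).
- env.grab_frame(name): name is "scene" or "top" or "wrist"; returns (picture, depth): 384x512x3 uint8, blue, green, red; 384x512 float32, mm along the optical axis (not along the pixel's ray), 0 where there is no reading.
- env.camera_params(name): a dict with "camera_matrix" (3x3 intrinsics, pixels), "cam_to_world" (4x4, takes a point from camera to world coordinates); the wrist camera has in their place "hand_eye" (4x4, takes a point from camera to tool coordinates, whose origin is the TCP and whose axes are the tool frame's). Camera axes: x right, y up, looking along -z (the intrinsics and any distortion apply to the point x, -y, -z); pixel columns grow to the right and rows downward; lengths in mm; the calibration is good to about 2 mm. A picture is of the moment at which its call begins: read the wrist's pose just before it. camera_params takes no time and is no camera call.
- env.job_done(): hands the job in, once; it reports no verdict.
The state is a dict: "time_s": time; "qpos": joint angles; "qvel": joint speeds; "effort": joint torques, N m; "ee_pos": TCP position; "ee_rot": TCP orientation; "force": force on the tool from outside, world axes, zero at the start; "torque": the same for the moment, N m; "gripper_width": finger opening in mm.
Only numpy, scipy, OpenCV 4.12 (cv2) and the standard library are available. Lean on these libraries where they do the work, as an engineer would, in place of code of your own. Each camera call takes 0.05 s, during which the arm holds its last target. There are 200 camera calls.

## Working session

There is one attempt and no reset: what is moved stays moved. The work goes in short steps, Python scripts to look and compute and a shell command to move; the robot and the scene stay as the last step left them, time stands still between calls to the robot, and variables do not carry over. Pictures are saved under pics/ and viewed, about 8 in all and at most 12, crops included, and the job is handed in when it is done.

```bash
ls; mkdir -p pics
python3 - <<'E'
from workcell import env
import cv2, numpy as np
s=env.state(); print(s['time_s'],s['ee_pos'],s['ee_rot'],s['gripper_width'])
for n in ("scene","top"):
    im,d=env.grab_frame(n); cv2.imwrite(f"pics/{n}0.png",im); np.save(f"pics/{n}0.npy",d)
    p=env.camera_params(n); print(n,{k:np.round(v,3).tolist() for k,v in p.items() if hasattr(v,'__len__')}); print((d>0).mean())
a=cv2.imread("pics/scene0.png");b=cv2.imread("pics/top0.png")
E
```

```text
pics
0.0 [233.57563077 524.80606954 183.00170491] [-1.79998920e+02  1.05479371e-01  6.60063317e+01] 91.26042993958174
scene {'camera_matrix': [[497.818, 0.0, 249.233], [0.0, 497.818, 192.076], [0.0, 0.0, 1.0]], 'cam_to_world': [[-0.781, -0.492, 0.385, 1110.047], [0.625, -0.619, 0.475, 649.786], [0.005, 0.611, 0.791, 1213.368], [0.0, 0.0, 0.0, 1.0]]}
0.99609375
top {'camera_matrix': [[465.252, 0.0, 254.787], [0.0, 465.252, 193.671], [0.0, 0.0, 1.0]], 'cam_to_world': [[0.001, 0.996, -0.086, 404.522], [-1.0, 0.002, 0.02, 15.191], [0.02, 0.086, 0.996, 1717.613], [0.0, 0.0, 0.0, 1.0]]}
0.99603271484375
```

View pics/scene0.png

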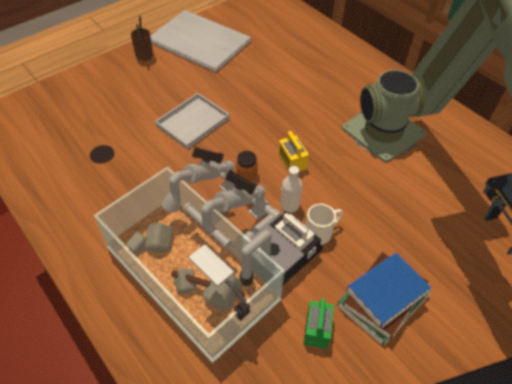

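View pics/top0.png

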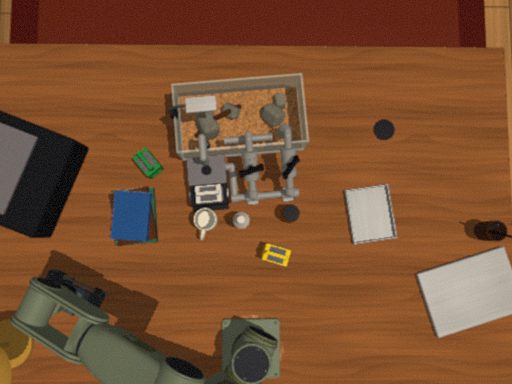

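Both pictures show the rig, with the tray at top (371,214) and a larger grey sheet at (466,290). The white basket in the box is at top (209,192). The yellow (277,255) and green (148,162) ones are look-alikes. Next I need to see which pipe is which.

```bash
cat > h.py <<'E'
from workcell import env
import cv2, numpy as np
from scipy.spatial.transform import Rotation as Ro
def cam(n,s=None):
    p=env.camera_params(n); K=np.array(p['camera_matrix'])
    if 'cam_to_world' in p: T=np.array(p['cam_to_world'])
    else:
        E=np.eye(4);E[:3,:3]=Ro.from_euler('xyz',s['ee_rot'],degrees=True).as_matrix();E[:3,3]=s['ee_pos']; T=E@np.array(p['hand_eye'])
    return K,T,p
def rays(K,T,uv):
    uv=np.atleast_2d(np.array(uv,float)); c=np.c_[(uv[:,0]-K[0,2])/K[0,0],-(uv[:,1]-K[1,2])/K[1,1],-np.ones(len(uv))]
    return T[:3,3],c@T[:3,:3].T
def onplane(K,T,uv,z):
    o,d=rays(K,T,uv); return o+d*((z-o[2])/d[:,2])[:,None]
def cloud(K,T,d):
    v,u=np.mgrid[:d.shape[0],:d.shape[1]]; o,r=rays(K,T,np.c_[u.ravel(),v.ravel()])
    return (o+r*d.ravel()[:,None]).reshape(*d.shape,3)
def proj(K,T,P):
    c=(np.atleast_2d(P)-T[:3,3])@T[:3,:3]; return np.c_[K[0,0]*c[:,0]/-c[:,2]+K[0,2],K[1,1]*c[:,1]/c[:,2]+K[1,2]]
E
python3 - <<'E'
from h import *
a=cv2.imread("pics/scene0.png")[140:350,90:350];b=cv2.imread("pics/top0.png")[70:240,160:320]
a=cv2.resize(a,(400,323),interpolation=2);b=cv2.resize(b,(400,425),interpolation=2)
o=np.zeros((425,800,3),np.uint8);o[:323,:400]=a;o[:,400:]=b;cv2.imwrite("pics/c1.png",o)
K,T,p=cam("top");print(p.keys())
d=np.load("pics/top0.npy");P=cloud(K,T,d)
im=cv2.imread("pics/top0.png")
z=P[...,2]
for uv in [(303,75),(172,86),(180,160),(308,150),(240,155),(209,186),(371,214),(240,218),(205,218),(290,213),(130,215),(400,300)]:print(uv,P[uv[1],uv[0]].round(0))
# white/bright basket & black handles
g=im.max(2);
r=P[70:240,160:320]
# tray
K2=K
m=((im.max(2).astype(int)-im.min(2))<35)&(im.max(2)>110); m[:, :335]=0;m[:,405:]=0;m[:170]=0;m[255:]=0
c=max(cv2.findContours(m.astype(np.uint8),0,1)[0],key=cv2.contourArea); 
q=cv2.minAreaRect(c);print(q); bx=cv2.boxPoints(q);W=onplane(K,T,bx,22);print(W.round(0),W.mean(0), np.linalg.norm(W[1]-W[0]),np.linalg.norm(W[2]-W[1]))
E
```

```text
dict_keys(['camera_matrix', 'cam_to_world'])
(303, 75) [1003. -201.    8.]
(172, 86) [907. 267. 161.]
(180, 160) [677. 258.   7.]
(308, 150) [ 717. -218.    4.]
(240, 155) [698.  36.  -0.]
(209, 186) [572. 144.  88.]
(371, 214) [ 478. -449.    4.]
(240, 218) [457.  34. 162.]
(205, 218) [462. 164.   5.]
(290, 213) [ 478. -141.   85.]
(130, 215) [470. 420.  80.]
(400, 300) [ 165. -548.    8.]
((370.8439025878906, 213.48556518554688), (54.284420013427734, 44.09658432006836), 81.25383758544922)
[[ 565. -350.   22.]
 [ 591. -511.   22.]
 [ 394. -537.   22.]
 [ 369. -377.   22.]] [ 479.6892838  -443.76068623   22.        ] 163.7060746529579 198.61050065009343
```

View pics/c1.png

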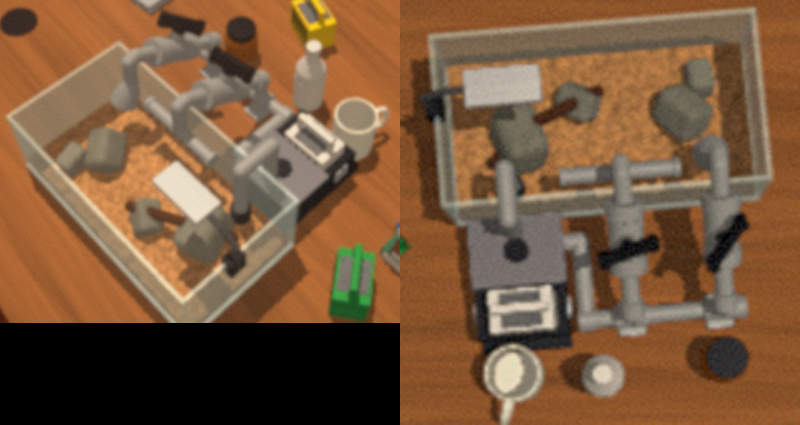

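The left pipe (crop x≈625) ends in the spray bar, (560–680,172). The right pipe (crop x≈720) ends in the nozzle. So spray handle is at top px ≈(251,170) and the nozzle handle at ≈(291,167). Next I measure both handles, the basket bar and the rig's yaw.

Run:
```python
from h import *
for n in("top","scene"):
    K,T,p=cam(n); im=cv2.imread(f"pics/{n}0.png"); P=cloud(K,T,np.load(f"pics/{n}0.npy")); z=P[...,2]; g=im.max(2).astype(int)
    box=(P[...,0]>430)&(P[...,0]<1000)&(abs(P[...,1]-20)<330)
    def blobs(m,name,mn=12):
        k,l,st,ce=cv2.connectedComponentsWithStats(m.astype(np.uint8),connectivity=8)
        for i in range(1,k):
            if st[i,4]>=mn:
                w=l==i; pts=P[w]; c,s,a=cv2.minAreaRect(pts[:,:2].astype(np.float32))
                print(n,name,'px',ce[i].round(0),'n',st[i,4],'mean',pts.mean(0).round(0),'z',np.percentile(pts[:,2],[5,95]).round(0),'rect',np.round(c,1),np.round(s,0),round(a,1))
    blobs(box&(g<45)&(z>125)&(z<215),'black')
    blobs(box&(z>105)&(z<132)&(g>110)&(P[...,0]<600),'bar')
    blobs(box&(z>83)&(z<135)&(g>110)&(P[...,0]<600),'basket')
    m=box&(z>150)&(z<168)&(P[...,0]>600)
    pts=P[m]; c,s,a=cv2.minAreaRect(pts[:,:2].astype(np.float32)); print(n,'rim',c,s,a,len(pts))
    blobs(box&(z>30)&(z<68)&(P[...,0]<620)&(P[...,1]<60),'header',30)
```

```text
top black px [173. 113.] n 50 mean [812. 260. 167.] z [143. 183.] rect [815.8 261.5] [28. 19.] 4.4
top black px [287. 170.] n 76 mean [ 614. -121.  203.] z [192. 214.] rect [ 616.1 -122.7] [19. 58.] 63.5
top black px [248. 171.] n 107 mean [611.   7. 208.] z [197. 215.] rect [ 6.154e+02 -1.000e-01] [25. 81.] 23.4
top bar px [290. 187.] n 92 mean [ 567. -138.  119.] z [108. 130.] rect [ 571. -140.] [57. 25.] 2.0
top bar px [252. 190.] n 93 mean [555.  -8. 118.] z [107. 130.] rect [559.9  -7.3] [57. 25.] 11.6
top bar px [207. 192.] n 84 mean [547. 148. 124.] z [117. 129.] rect [546.9 148.4] [12. 78.] 5.8
top bar px [242. 220.] n 107 mean [453.  29. 117.] z [107. 127.] rect [453.9  29.1] [46. 49.] 76.1
top basket px [290. 186.] n 100 mean [ 568. -138.  119.] z [106. 131.] rect [ 571. -140.] [57. 25.] 2.0
top basket px [193. 181.] n 26 mean [589. 200.  86.] z [83. 89.] rect [586.3 198.7] [28. 17.] 45.3
top basket px [203. 181.] n 25 mean [589. 164.  86.] z [84. 89.] rect [588.3 164. ] [15. 28.] 22.1
top basket px [220. 180.] n 32 mean [593. 107.  86.] z [83. 90.] rect [591.9 107.4] [39. 
[... 1677 characters left out ...]
.] n 111 mean [592. 144.  85.] z [83. 87.] rect [593.4 141.4] [ 17. 102.] 4.0
scene basket px [296. 253.] n 42 mean [591. 206.  85.] z [83. 88.] rect [589.8 206.1] [19. 32.] 0.4
scene rim (764.4912109375, 40.432403564453125) (350.76788330078125, 464.926513671875) 5.231094837188721 2219
scene header px [247. 170.] n 201 mean [ 496. -120.   49.] z [32. 64.] rect [ 491.4 -125.3] [42. 66.] 55.7
scene header px [226. 179.] n 60 mean [ 568. -132.   50.] z [38. 62.] rect [ 566.3 -130.2] [12. 59.] 4.4
scene header px [286. 201.] n 87 mean [481.  44.  50.] z [33. 67.] rect [480.6  39.3] [12. 43.] 6.4
scene header px [264. 208.] n 237 mean [549.  25.  55.] z [44. 63.] rect [550.5  32.4] [87. 63.] 64.4
```

```bash
cat > t.py <<'E'
import sys; from h import *
x,y,z,yaw=map(float,sys.argv[1:5]); s=env.state()
R=Ro.from_euler('xyz',s['ee_rot'],degrees=True).as_matrix()
d=R.T@(np.array([x,y,z])-s['ee_pos']); print('shift m',(d/1000).round(4),'roll',round(-(yaw-s['ee_rot'][2]),1),'len',np.linalg.norm(d).round(),s['time_s'])
E
python3 -m pendant '[{"xyz":[-0.025,0.053,-0.02],"roll":8,"jaw":0},{"xyz":[-0.05,0.106,-0.05],"roll":16,"jaw":0.2},{"xyz":[-0.08,0.16,-0.077],"roll":24,"jaw":0.4},{"xyz":[-0.107,0.215,-0.077],"roll":32,"jaw":0.4},{"xyz":[-0.134,0.27,-0.077],"roll":40,"jaw":0.4},{"xyz":[-0.161,0.325,-0.077],"roll":48,"jaw":0.4},{"xyz":[-0.188,0.38,-0.077],"roll":56,"jaw":0.4},{"xyz":[-0.2145,0.4397,-0.077],"roll":60.7,"jaw":0.4}]'
python3 - <<'E'
from h import *
im0,_=env.grab_frame("wrist")
s=env.state(); print(s['ee_pos'],s['ee_rot'],s['gripper_width'],s['qvel'].round(1) if hasattr(s['qvel'],'round') else s['qvel'])
im,d=env.grab_frame("wrist"); cv2.imwrite("pics/w1.png",im)
K,T,p=cam("wrist",s); P=cloud(K,T,d); z=P[...,2]; g=im.max(2)
print(T.round(2))
for nm,m,zp in(("bar",(z>112)&(z<135)&(g>120)&(abs(P[...,0]-548)<60)&(abs(P[...,1]-150)<70),124),("bodytop",(z>84)&(z<96)&(g>120)&(abs(P[...,0]-548)<50)&(abs(P[...,1]-150)<60),90),("black",(z>190)&(z<225)&(g<50),0)):
    k,l,st,ce=cv2.connectedComponentsWithStats(m.astype(np.uint8))
    for i in range(1,k):
        if st[i,4]>60:
            pts=P[l==i]; print(nm,ce[i].round(),st[i,4],pts.mean(0).round(1),cv2.minAreaRect(pts[:,:2].astype(np.float32)))
E
```

```text
time_s: 1.1
ee_pos: [545.5, 152.8, 260.6]
ee_rot: [-180.0, 0.0, 5.1]
force: [0.4, 0.7, -0.1]
gripper_width: 54.7
[550.6176164  146.53036885 259.83788752] [179.63567808  -0.19174671   4.73362126] 54.65781644002852 [ 4.5 -1.4  3.6  3.3  1.2  1.6]
[[ 1.0000e+00 -8.0000e-02 -3.0000e-02  5.4338e+02]
 [ 8.0000e-02  9.5000e-01  2.9000e-01  2.2961e+02]
 [ 0.0000e+00 -3.0000e-01  9.6000e-01  4.5886e+02]
 [ 0.0000e+00  0.0000e+00  0.0000e+00  1.0000e+00]]
bar [255. 166.] 903 [549.4 153.2 122.4] ((549.4459228515625, 151.17926025390625), (11.231019973754883, 77.13700103759766), 4.902936935424805)
bodytop [255. 159.] 3508 [549.5 153.9  89.6] ((549.8026733398438, 150.6914520263672), (60.08665466308594, 90.13778686523438), 5.437745571136475)
black [314. 332.] 419 [613.2  25.6 201.2] ((614.4883422851562, 24.55847930908203), (14.845704078674316, 48.549766540527344), 37.04678726196289)
```

```bash
python3 t.py 548.5 151 101 5.2
```

```text
shift m [ 0.0009 -0.0014  0.1586] roll -0.3 len 159.0 1.2
```

```bash
python3 -m pendant '[{"xyz":[0.001,-0.001,0.03],"roll":0,"jaw":0.4},{"xyz":[0.001,-0.001,0.07],"roll":0,"jaw":0.4},{"xyz":[0.001,-0.001,0.105],"roll":0,"jaw":0.4},{"xyz":[0.001,-0.001,0.13],"roll":0,"jaw":0.4},{"xyz":[0.001,-0.001,0.15],"roll":0,"jaw":0.4},{"xyz":[0.001,-0.001,0.159],"roll":0,"jaw":0.4},{"xyz":[0.001,-0.001,0.159],"roll":0,"jaw":0.4},{"xyz":[0.001,-0.001,0.159],"roll":0,"jaw":0.4}]' 50
python3 -m pendant '[{"xyz":[0,0,0],"roll":0,"jaw":0.7},{"xyz":[0,0,0],"roll":0,"jaw":1},{"xyz":[0,0,0],"roll":0,"jaw":1},{"xyz":[0,0,0],"roll":0,"jaw":1},{"xyz":[0,0,0],"roll":0,"jaw":1},{"xyz":[0,0,0],"roll":0,"jaw":1},{"xyz":[0,0,0],"roll":0,"jaw":1},{"xyz":[0,0,0],"roll":0,"jaw":1}]' 50
```

```text
time_s: 2.2
ee_pos: [546.1, 156.1, 102.8]
ee_rot: [-180.0, -0.1, 5.3]
force: [0.3, 0.7, 0.9]
gripper_width: 54.9
time_s: 3.2
ee_pos: [545.5, 155.7, 101.8]
ee_rot: [-180.0, 0.0, 5.3]
force: [-0.6, -0.2, 1.0]
gripper_width: 0.5
```

The jaws shut on nothing (0.5 mm), so I look before going on.

Run:
```python
from h import *
s=env.state();print(s['ee_pos'],s['ee_rot'],s['gripper_width'],s['force'])
w,_=env.grab_frame("wrist"); a,_=env.grab_frame("scene")
o=np.zeros((384,800,3),np.uint8); o[:300,:400]=cv2.resize(w,(400,300)); o[:,400:]=cv2.resize(a[150:290,215:361],(400,384),interpolation=2); cv2.imwrite("pics/c2.png",o)
```

```text
[545.51817025 155.74741769 101.83516721] [-1.79996250e+02  4.54313700e-04  5.30763287e+00] 0.4820401359288113 [-0.61434217 -0.16925526  0.97526953]
```

View pics/c2.png

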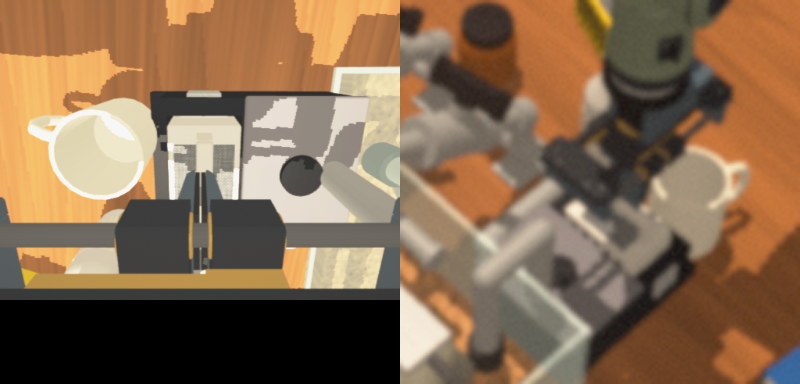

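Run:
```python
from h import *
s=env.state(); w,d=env.grab_frame("wrist"); 
c=w[120:384,130:400]; cv2.imwrite("pics/c3.png",cv2.resize(c,None,fx=2.2,fy=2.2,interpolation=2))
K,T,p=cam("wrist",s); P=cloud(K,T,d)
for v in range(150,300,12): print(v,[tuple(P[v,u].round(0).astype(int)) for u in (245,252,257,262,270)])
```

```text
150 [(np.int64(534), np.int64(195), np.int64(53)), (np.int64(539), np.int64(195), np.int64(52)), (np.int64(543), np.int64(195), np.int64(53)), (np.int64(546), np.int64(195), np.int64(52)), (np.int64(552), np.int64(196), np.int64(53))]
162 [(np.int64(535), np.int64(193), np.int64(88)), (np.int64(540), np.int64(193), np.int64(88)), (np.int64(543), np.int64(194), np.int64(89)), (np.int64(546), np.int64(194), np.int64(88)), (np.int64(551), np.int64(195), np.int64(89))]
174 [(np.int64(536), np.int64(185), np.int64(88)), (np.int64(540), np.int64(189), np.int64(101)), (np.int64(543), np.int64(189), np.int64(100)), (np.int64(546), np.int64(189), np.int64(100)), (np.int64(551), np.int64(190), np.int64(101))]
186 [(np.int64(537), np.int64(178), np.int64(90)), (np.int64(541), np.int64(187), np.int64(121)), (np.int64(543), np.int64(188), np.int64(123)), (np.int64(546), np.int64(188), np.int64(123)), (np.int64(550), np.int64(188), np.int64(122))]
198 [(np.int64(537), np.int64(170), np.int64(91)), (np.int64(541), np.int64(181), np.int64(124)), (np.int64(544), np.int64(181), np.int64(123)), (np.int
[... 1305 characters left out ...]
, np.int64(172), np.int64(186)), (np.int64(543), np.int64(171), np.int64(182)), (np.int64(548), np.int64(138), np.int64(123)), (np.int64(547), np.int64(172), np.int64(184)), (np.int64(546), np.int64(193), np.int64(221))]
282 [(np.int64(540), np.int64(191), np.int64(225)), (np.int64(543), np.int64(167), np.int64(186)), (np.int64(549), np.int64(129), np.int64(122)), (np.int64(547), np.int64(168), np.int64(186)), (np.int64(546), np.int64(192), np.int64(225))]
294 [(np.int64(540), np.int64(189), np.int64(227)), (np.int64(542), np.int64(188), np.int64(225)), (np.int64(543), np.int64(188), np.int64(225)), (np.int64(544), np.int64(188), np.int64(225)), (np.int64(546), np.int64(190), np.int64(228))]
```

View pics/c3.png

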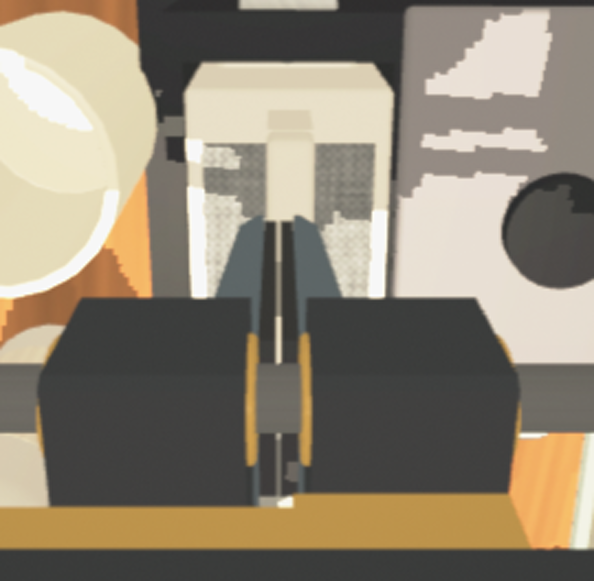

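```bash
python3 -c "
from h import *
print(env.grip_point_offset); K,T,p=cam('wrist',env.state()); print(np.round(p['hand_eye'],2).tolist())"
python3 -m pendant '[{"xyz":[0.001,0,-0.004],"roll":0,"jaw":0.8},{"xyz":[0.001,0,-0.004],"roll":0,"jaw":0.6},{"xyz":[0.001,0,-0.004],"roll":0,"jaw":0.6},{"xyz":[0.001,0,0],"roll":0,"jaw":0.6},{"xyz":[0.001,0,0.004],"roll":0,"jaw":0.6},{"xyz":[0.001,0,0.007],"roll":0,"jaw":0.6},{"xyz":[0.001,0,0.009],"roll":0,"jaw":0.6},{"xyz":[0.001,0,0.009],"roll":0,"jaw":0.6}]' 50
python3 -m pendant '[{"xyz":[0,0,0],"roll":0,"jaw":0.7},{"xyz":[0,0,0],"roll":0,"jaw":1},{"xyz":[0,0,0],"roll":0,"jaw":1},{"xyz":[0,0,0],"roll":0,"jaw":1},{"xyz":[0,0,0],"roll":0,"jaw":1},{"xyz":[0,0,0],"roll":0,"jaw":1},{"xyz":[0,0,0],"roll":0,"jaw":1},{"xyz":[0,0,0],"roll":0,"jaw":1}]' 50
```

```text
18.8
[[1.0, -0.0, -0.0, 0.31], [-0.0, -0.96, -0.29, -82.12], [-0.0, 0.29, -0.96, -199.55], [0.0, 0.0, 0.0, 1.0]]
time_s: 4.35
ee_pos: [546.4, 155.8, 92.6]
ee_rot: [-180.0, 0.0, 5.3]
force: [-0.1, 0.0, -0.5]
gripper_width: 36.4
time_s: 5.35
ee_pos: [547.0, 155.9, 93.2]
ee_rot: [-180.0, -0.1, 5.3]
force: [2.9, 0.2, 2.8]
gripper_width: 9.6
```

```bash
python3 -m pendant '[{"xyz":[0.0,0,0],"roll":0,"jaw":0.8},{"xyz":[0,0,0],"roll":0,"jaw":0.6},{"xyz":[0,0,0],"roll":0,"jaw":0.6},{"xyz":[0,0,0.004],"roll":0,"jaw":0.6},{"xyz":[0,0,0.008],"roll":0,"jaw":0.6},{"xyz":[0,0,0.011],"roll":0,"jaw":0.6},{"xyz":[0,0,0.013],"roll":0,"jaw":0.6},{"xyz":[0,0,0.013],"roll":0,"jaw":0.6}]' 50
python3 -m pendant '[{"xyz":[0,0,0],"roll":0,"jaw":0.7},{"xyz":[0,0,0],"roll":0,"jaw":1},{"xyz":[0,0,0],"roll":0,"jaw":1},{"xyz":[0,0,0],"roll":0,"jaw":1},{"xyz":[0,0,0],"roll":0,"jaw":1},{"xyz":[0,0,0],"roll":0,"jaw":1},{"xyz":[0,0,0],"roll":0,"jaw":1},{"xyz":[0,0,0],"roll":0,"jaw":1}]' 55
```

```text
time_s: 6.35
ee_pos: [546.4, 155.8, 79.7]
ee_rot: [-180.0, 0.0, 5.3]
force: [-0.1, 0.3, -0.0]
gripper_width: 36.9
time_s: 7.35
ee_pos: [547.0, 155.9, 80.1]
ee_rot: [-180.0, -0.1, 5.3]
force: [2.2, 0.3, 0.9]
gripper_width: 11.8
```

```bash
python3 -m pendant '[{"xyz":[0,0,-0.003],"roll":0,"jaw":1},{"xyz":[0,0,-0.007],"roll":0,"jaw":1},{"xyz":[0,0,-0.011],"roll":0,"jaw":1},{"xyz":[0,0,-0.015],"roll":0,"jaw":1},{"xyz":[0,0,-0.02],"roll":0,"jaw":1},{"xyz":[0,0,-0.025],"roll":0,"jaw":1},{"xyz":[0,0,-0.03],"roll":0,"jaw":1},{"xyz":[0,0,-0.03],"roll":0,"jaw":1}]' 55
```

```text
time_s: 8.35
ee_pos: [546.5, 155.9, 110.4]
ee_rot: [-180.0, -0.0, 5.3]
force: [-0.2, 0.3, -3.4]
gripper_width: 11.6
```

```bash
python3 -m pendant '[{"xyz":[0,0,-0.01],"roll":0,"jaw":1},{"xyz":[0,0,-0.025],"roll":0,"jaw":1},{"xyz":[0,0,-0.045],"roll":0,"jaw":1},{"xyz":[0,0,-0.07],"roll":0,"jaw":1},{"xyz":[0,0,-0.1],"roll":0,"jaw":1},{"xyz":[0,0,-0.13],"roll":0,"jaw":1},{"xyz":[0,0,-0.15],"roll":0,"jaw":1},{"xyz":[0,0,-0.16],"roll":0,"jaw":1}]' 55
python3 - <<'E'
from h import *
s=env.state();w,d=env.grab_frame("wrist")
K,T,p=cam("wrist",s);P=cloud(K,T,d);g=w.max(2)
m=(g>120)&(P[...,2]>200)&(abs(P[...,0]-548)<50)&(abs(P[...,1]-150)<70);print(m.sum(),P[m].mean(0))
a,d=env.grab_frame("scene");K,T,p=cam("scene");P=cloud(K,T,d)
m=(a.min(2)>110)&(P[...,2]>190)&(abs(P[...,0]-548)<60)&(abs(P[...,1]-150)<70);print(m.sum(),P[m].mean(0),np.percentile(P[m],[3,97],axis=0).round())
o=np.zeros((300,800,3),np.uint8);o[:,:400]=cv2.resize(w,(400,300));o[:,400:]=cv2.resize(a,(400,300));cv2.imwrite("pics/c4.png",o)
E
```

```text
time_s: 9.35
ee_pos: [546.8, 155.9, 272.0]
ee_rot: [-180.0, -0.2, 5.3]
force: [0.0, 0.1, -3.7]
gripper_width: 11.5
16610 [543.41111982 178.51982334 342.14850516]
1259 [552.15085555 169.41456082 480.36289865] [[518. 114. 222.]
 [578. 202. 683.]]
```

View pics/c4.png

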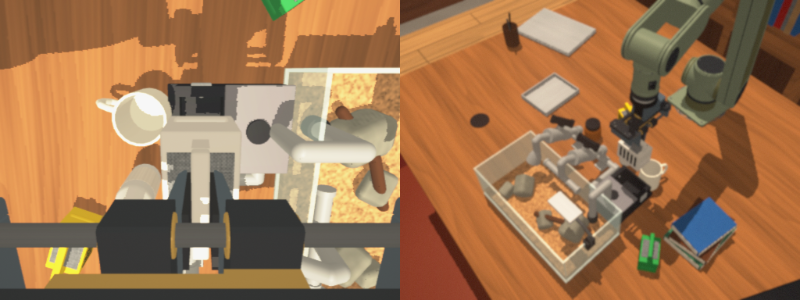

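```bash
python3 -m pendant '[{"xyz":[-0.005,0.01,-0.01],"roll":0,"jaw":1},{"xyz":[-0.015,0.035,-0.02],"roll":0,"jaw":1},{"xyz":[-0.025,0.075,-0.02],"roll":0,"jaw":1},{"xyz":[-0.035,0.12,-0.02],"roll":0,"jaw":1},{"xyz":[-0.045,0.165,-0.02],"roll":0,"jaw":1},{"xyz":[-0.054,0.21,-0.02],"roll":0,"jaw":1},{"xyz":[-0.063,0.255,-0.02],"roll":0,"jaw":1},{"xyz":[-0.073,0.3,-0.02],"roll":0,"jaw":1}]' 55
python3 -m pendant '[{"xyz":[-0.01,0.045,0],"roll":0,"jaw":1},{"xyz":[-0.02,0.09,0],"roll":0,"jaw":1},{"xyz":[-0.028,0.135,0],"roll":-1,"jaw":1},{"xyz":[-0.036,0.18,0.01],"roll":-2,"jaw":1},{"xyz":[-0.044,0.22,0.03],"roll":-2,"jaw":1},{"xyz":[-0.049,0.255,0.05],"roll":-2,"jaw":1},{"xyz":[-0.051,0.28,0.07],"roll":-2,"jaw":1},{"xyz":[-0.051,0.286,0.08],"roll":-2,"jaw":1}]' 55
python3 t.py 478 -439 140 7.3
python3 - <<'E'
from h import *
s=env.state();w,d=env.grab_frame("wrist");K,T,p=cam("wrist",s);P=cloud(K,T,d);g=w.max(2).astype(int);z=P[...,2]
cv2.imwrite("pics/w5.png",w)
m=(z>14)&(z<32)&(abs(P[...,0]-480)<160)&(abs(P[...,1]+444)<140); print('traytop',m.sum(),cv2.minAreaRect(P[m][:,:2].astype(np.float32)))
t,d=env.grab_frame("top");K,T,p=cam("top");P=cloud(K,T,d)
zb=s['ee_pos'][2]
for n in("top","scene"):
    t,d=env.grab_frame(n);K,T,p=cam(n);P=cloud(K,T,d);z=P[...,2]
    m=(t.min(2)>100)&(z>zb-75)&(z<zb+30)&(abs(P[...,0]-480)<90)&(abs(P[...,1]+444)<90);print(n,'basket',zb,m.sum(),np.percentile(P[m],[2,50,98],axis=0).round().tolist())
    m=(z>14)&(z<32)&(abs(P[...,0]-480)<160)&(abs(P[...,1]+444)<140);print(n,'traytop',m.sum(),cv2.minAreaRect(P[m][:,:2].astype(np.float32)))
    cv2.imwrite(f"pics/{n}5.png",t)
E
```

```text
time_s: 10.45
ee_pos: [500.4, -151.5, 289.6]
ee_rot: [-180.0, 0.1, 5.3]
force: [0.2, -0.2, -2.9]
gripper_width: 11.8
time_s: 11.45
ee_pos: [476.2, -439.8, 207.6]
ee_rot: [-179.8, 0.1, 7.2]
force: [0.2, 0.5, -4.3]
gripper_width: 11.7
shift m [ 0.002  -0.0004  0.0676] roll -0.1 len 68.0 11.45
traytop 2611 ((482.8346862792969, -439.64691162109375), (200.2921600341797, 159.63470458984375), 8.398059844970703)
top basket 207.55679126161246 87 [[441.0, -423.0, 160.0], [465.0, -409.0, 219.0], [501.0, -398.0, 226.0]]
top traytop 239 ((479.9533996582031, -416.88787841796875), (200.6519775390625, 219.26394653320312), 15.6929931640625)
scene basket 207.55679126161246 451 [[449.0, -479.0, 154.0], [487.0, -400.0, 208.0], [511.0, -391.0, 231.0]]
scene traytop 399 ((481.2934265136719, -436.6837158203125), (204.2513427734375, 169.05824279785156), 7.892754077911377)
```

```bash
python3 -m pendant '[{"xyz":[0.001,0,0.015],"roll":-1,"jaw":1},{"xyz":[0.002,0,0.04],"roll":-1,"jaw":1},{"xyz":[0.002,0,0.065],"roll":-1,"jaw":1},{"xyz":[0.002,0,0.09],"roll":-1,"jaw":1},{"xyz":[0.002,0,0.11],"roll":-1,"jaw":1},{"xyz":[0.002,0,0.125],"roll":-1,"jaw":1},{"xyz":[0.002,0,0.132],"roll":-1,"jaw":1},{"xyz":[0.002,0,0.135],"roll":-1,"jaw":1}]' 55
python3 -m pendant '[{"xyz":[0,0,0.001],"roll":0,"jaw":1},{"xyz":[0,0,0.002],"roll":0,"jaw":1},{"xyz":[0,0,0.003],"roll":0,"jaw":1},{"xyz":[0,0,0.004],"roll":0,"jaw":1},{"xyz":[0,0,0.005],"roll":0,"jaw":1},{"xyz":[0,0,0.006],"roll":0,"jaw":1},{"xyz":[0,0,0.007],"roll":0,"jaw":1},{"xyz":[0,0,0.007],"roll":0,"jaw":1}]' 55
```

```text
time_s: 12.65
ee_pos: [479.5, -438.9, 74.9]
ee_rot: [180.0, -0.0, 8.3]
force: [0.4, 0.2, -2.6]
gripper_width: 11.3
time_s: 13.65
ee_pos: [479.2, -438.8, 67.7]
ee_rot: [-180.0, 0.0, 8.3]
force: [1.2, -0.5, -3.2]
gripper_width: 11.7
```

```bash
python3 -m pendant '[{"xyz":[0,0,0.0005],"roll":0,"jaw":1},{"xyz":[0,0,0.001],"roll":0,"jaw":1},{"xyz":[0,0,0.0015],"roll":0,"jaw":1},{"xyz":[0,0,0.002],"roll":0,"jaw":1},{"xyz":[0,0,0.0025],"roll":0,"jaw":1},{"xyz":[0,0,0.003],"roll":0,"jaw":1},{"xyz":[0,0,0.003],"roll":0,"jaw":1},{"xyz":[0,0,0.003],"roll":0,"jaw":1}]' 55
```

```text
time_s: 14.65
ee_pos: [479.3, -438.9, 65.0]
ee_rot: [180.0, -0.0, 8.3]
force: [0.3, 0.8, -1.1]
gripper_width: 11.3
```

```bash
python3 -m pendant '[{"xyz":[0,0,0.0005],"roll":0,"jaw":1},{"xyz":[0,0,0.0007],"roll":0,"jaw":0.85},{"xyz":[0,0,0.0007],"roll":0,"jaw":0.75},{"xyz":[0,0,0.0007],"roll":0,"jaw":0.65},{"xyz":[0,0,0.0007],"roll":0,"jaw":0.6},{"xyz":[0,0,0.0007],"roll":0,"jaw":0.6},{"xyz":[0,0,0.0007],"roll":0,"jaw":0.6},{"xyz":[0,0,0.0007],"roll":0,"jaw":0.6}]' 10
python3 -m pendant '[{"xyz":[0,0,-0.006],"roll":0,"jaw":0.6},{"xyz":[0,0,-0.016],"roll":0,"jaw":0.6},{"xyz":[0,0,-0.03],"roll":0,"jaw":0.6},{"xyz":[0,0,-0.06],"roll":0,"jaw":0.6},{"xyz":[0,0,-0.1],"roll":0,"jaw":0.8},{"xyz":[0,0,-0.15],"roll":0,"jaw":1},{"xyz":[0,0,-0.195],"roll":0,"jaw":1},{"xyz":[0,0,-0.2],"roll":0,"jaw":1}]' 30
python3 - <<'E'
from h import *
for n in("top","scene","wrist"):
    s=env.state();t,d=env.grab_frame(n);K,T,p=cam(n,s);P=cloud(K,T,d);z=P[...,2]; cv2.imwrite(f"pics/{n}6.png",t)
    m=(t.min(2)>80)&(z>60)&(z<125)&(abs(P[...,0]-480)<90)&(abs(P[...,1]+444)<90);print(n,m.sum(),cv2.minAreaRect(P[m][:,:2].astype(np.float32)),np.percentile(z[m],[2,98]))
    # handles
    m=(t.max(2)<55)&(z>170)&(z<230)&(abs(P[...,0]-615)<70)&(abs(P[...,1]+60)<140)
    k,l,st,ce=cv2.connectedComponentsWithStats(m.astype(np.uint8))
    for i in range(1,k):
        if st[i,4]>30: q=P[l==i];print('  h',ce[i].round(),st[i,4],q.mean(0).round(),cv2.minAreaRect(q[:,:2].astype(np.float32)),np.percentile(q[:,2],[3,97]).round())
E
```

```text
time_s: 15.65
ee_pos: [479.2, -438.9, 64.1]
ee_rot: [-180.0, -0.0, 8.3]
force: [0.3, 0.2, -0.1]
gripper_width: 36.3
time_s: 16.65
ee_pos: [480.5, -440.1, 269.8]
ee_rot: [179.6, -0.3, 8.3]
force: [1.3, 0.6, -0.4]
gripper_width: 1.0
top 444 ((477.9369201660156, -445.7287292480469), (60.752593994140625, 92.36937713623047), 8.85045337677002) [ 67.57137273 114.46611128]
  h [290. 167.] 129 [ 623. -129.  211.] ((624.8452758789062, -127.86201477050781), (22.164358139038086, 77.19744110107422), 54.804203033447266) [190. 227.]
  h [250. 170.] 148 [612.   1. 210.] ((614.3759155273438, -0.22635650634765625), (27.607383728027344, 79.51139068603516), 18.852031707763672) [195. 222.]
scene 442 ((481.4219665527344, -441.331298828125), (64.7757797241211, 97.06442260742188), 11.100750923156738) [ 61.14844981 111.39046146]
  h [208. 155.] 190 [ 629. -123.  207.] ((629.7191162109375, -122.3792724609375), (15.012970924377441, 72.5273666381836), 58.450504302978516) [187. 227.]
  h [240. 182.] 214 [619.   5. 206.] ((619.3403930664062, 5.368434906005859), (20.414934158325195, 78.12212371826172), 21.073843002319336) [195. 218.]
wrist 4011 ((481.0455017089844, -443.7220764160156), (61.47245788574219, 89.3472671508789), 8.367300987243652) [ 71.25501016 108.49937623]
```

Basket checked: its footprint is 60x90 at (481,-443) and its top is 109 high, so it stands upright in the tray. Next is the nozzle valve. I push the near end of its handle towards the tank with the shut fingers until it hits the stop.

```bash
python3 t.py 551 -106 265 5.3
```

```text
shift m [ 0.1194 -0.3187 -0.0011] roll 3.0 len 340.0 16.8
```

```bash
python3 -m pendant '[{"xyz":[0.017,-0.045,0],"roll":3,"jaw":1},{"xyz":[0.036,-0.095,0],"roll":3,"jaw":1},{"xyz":[0.056,-0.15,0],"roll":3,"jaw":1},{"xyz":[0.077,-0.205,0],"roll":3,"jaw":1},{"xyz":[0.097,-0.26,0],"roll":3,"jaw":1},{"xyz":[0.115,-0.305,0],"roll":3,"jaw":1},{"xyz":[0.119,-0.319,0],"roll":3,"jaw":1},{"xyz":[0.119,-0.319,0],"roll":3,"jaw":1}]' 30
python3 t.py 551 -106 155 5.3
python3 - <<'E'
from h import *
s=env.state();t,d=env.grab_frame("wrist");K,T,p=cam("wrist",s);P=cloud(K,T,d);z=P[...,2]
o=np.zeros((384,800,3),np.uint8)
a,_=env.grab_frame("scene"); o[:300,:400]=cv2.resize(t,(400,300)); o[:,400:]=cv2.resize(a[110:250,180:326],(400,384),interpolation=2);cv2.imwrite("pics/c7.png",o)
m=(t.max(2)<70)&(z>165)&(z<230)&(abs(P[...,0]-615)<70)&(abs(P[...,1]+60)<140)
k,l,st,ce=cv2.connectedComponentsWithStats(m.astype(np.uint8))
for i in range(1,k):
    if st[i,4]>30: q=P[l==i];print('  h',ce[i].round(),st[i,4],q.mean(0).round(),cv2.minAreaRect(q[:,:2].astype(np.float32)),np.percentile(q[:,2],[3,97]).round())
E
```

```text
time_s: 17.8
ee_pos: [550.3, -105.8, 263.0]
ee_rot: [-180.0, 0.1, 5.4]
force: [-0.0, 0.6, 1.6]
gripper_width: 0.1
shift m [0.0009 0.0003 0.108 ] roll 0.1 len 108.0 17.8
  h [361.  59.] 3485 [613.   2. 208.] ((617.0055541992188, 2.2270660400390625), (30.013851165771484, 83.26177215576172), 18.784435272216797) [193. 217.]
  h [349. 231.] 2871 [ 627. -125.  206.] ((626.7631225585938, -124.87063598632812), (27.467254638671875, 81.13880157470703), 55.06144332885742) [186. 226.]
```

View pics/c7.png

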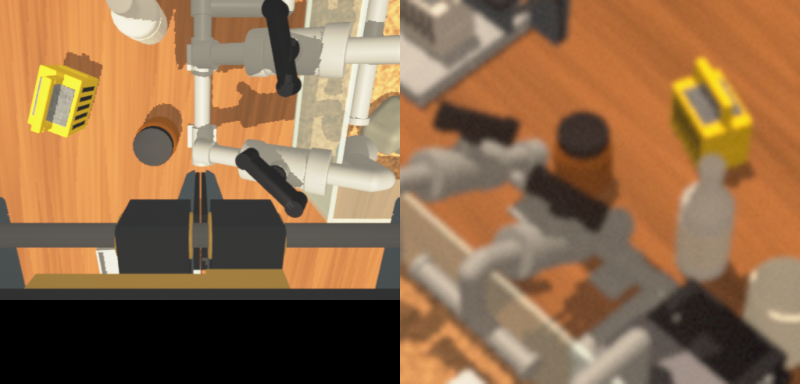

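```bash
python3 -m pendant '[{"xyz":[0,0,0.03],"roll":0,"jaw":1},{"xyz":[0,0,0.07],"roll":0,"jaw":1},{"xyz":[0,0,0.1],"roll":0,"jaw":1},{"xyz":[0,0,0.108],"roll":0,"jaw":1},{"xyz":[0.004,0,0.108],"roll":0,"jaw":1},{"xyz":[0.01,0,0.108],"roll":0,"jaw":1},{"xyz":[0.016,0,0.108],"roll":0,"jaw":1},{"xyz":[0.022,0,0.108],"roll":0,"jaw":1}]' 30
python3 -m pendant '[{"xyz":[0.004,0,0],"roll":0,"jaw":1},{"xyz":[0.008,0,0],"roll":0,"jaw":1},{"xyz":[0.012,0,0],"roll":0,"jaw":1},{"xyz":[0.015,0,0],"roll":0,"jaw":1},{"xyz":[0.018,0,0],"roll":0,"jaw":1},{"xyz":[0.020,0,0],"roll":0,"jaw":1},{"xyz":[0.022,0,0],"roll":0,"jaw":1},{"xyz":[0.024,0,0],"roll":0,"jaw":1}]' 30
```

```text
time_s: 18.9
ee_pos: [573.7, -103.9, 156.8]
ee_rot: [180.0, -0.1, 5.3]
force: [-0.8, 0.3, -0.4]
gripper_width: 0.6
time_s: 19.9
ee_pos: [579.9, -100.8, 156.2]
ee_rot: [-179.7, 2.0, 5.3]
force: [-39.1, 2.3, 24.8]
gripper_width: 0.4
```

Contact at 39 N with little turning. I look before pushing further.

Run:
```python
from h import *
s=env.state();t,d=env.grab_frame("wrist");K,T,p=cam("wrist",s);P=cloud(K,T,d);z=P[...,2]
o=np.zeros((470,800,3),np.uint8)
a,_=env.grab_frame("scene"); o[:320,:400]=cv2.resize(t[100:324,200:480],(400,320),interpolation=2); o[:,400:]=cv2.resize(a[110:228,180:280],(400,470),interpolation=2);cv2.imwrite("pics/c8.png",o)
m=(t.max(2)<70)&(z>165)&(z<230)&(abs(P[...,0]-615)<70)&(abs(P[...,1]+60)<140)
k,l,st,ce=cv2.connectedComponentsWithStats(m.astype(np.uint8))
for i in range(1,k):
    if st[i,4]>30: q=P[l==i];print('  h',ce[i].round(),st[i,4],q.mean(0).round(),cv2.minAreaRect(q[:,:2].astype(np.float32)),np.percentile(q[:,2],[3,97]).round())
```

```text
h [365.  73.] 7620 [617. -10. 209.] ((621.0831298828125, -8.894271850585938), (29.266462326049805, 60.56972885131836), 15.744487762451172) [193. 218.]
  h [252. 242.] 224 [579. -86. 211.] ((578.8920288085938, -85.72855377197266), (3.4892094135284424, 1.828559160232544), 19.17029571533203) [189. 229.]
  h [261. 243.] 237 [583. -85. 212.] ((582.9613647460938, -85.1917953491211), (3.457933187484741, 1.6082561016082764), 12.524707794189453) [190. 230.]
  h [302. 249.] 286 [ 606. -100.  183.] ((601.2764892578125, -97.30045318603516), (10.636587142944336, 29.967819213867188), 49.573883056640625) [176. 190.]
  h [382. 349.] 1410 [ 649. -137.  211.] ((649.829345703125, -138.55809020996094), (10.836000442504883, 30.590633392333984), 59.03174591064453) [201. 220.]
```

View pics/c8.png

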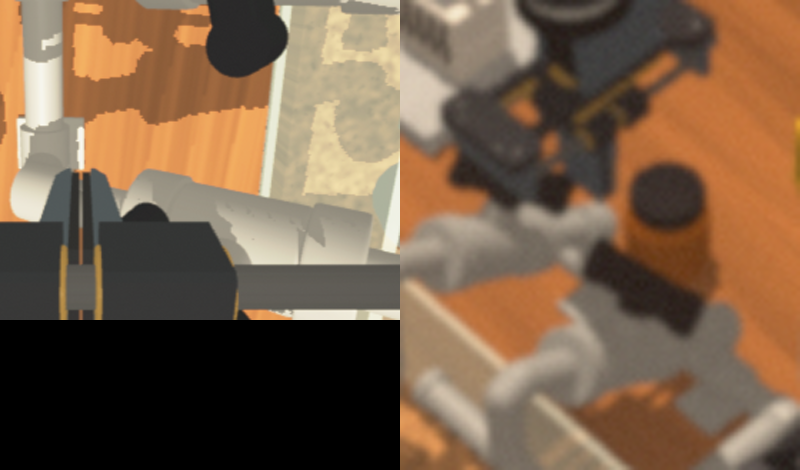

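The tip edge seen in the wrist image is about 30 mm above the reported TCP, which agrees with the basket grasp. So the tip was riding on the handle's sloped outer face. I back off, go about 16 mm lower and push again.

```bash
python3 -m pendant '[{"xyz":[-0.01,0,0],"roll":0,"jaw":1},{"xyz":[-0.02,0,0],"roll":0,"jaw":1},{"xyz":[-0.026,0,0],"roll":0,"jaw":1},{"xyz":[-0.026,0,0.008],"roll":0,"jaw":1},{"xyz":[-0.026,0,0.016],"roll":0,"jaw":1},{"xyz":[-0.022,0,0.016],"roll":0,"jaw":1},{"xyz":[-0.018,0,0.016],"roll":0,"jaw":1},{"xyz":[-0.014,0,0.016],"roll":0,"jaw":1}]' 30
python3 -c "
from h import *
s=env.state();t,d=env.grab_frame('wrist');K,T,p=cam('wrist',s);P=cloud(K,T,d);z=P[...,2];print(s['force'])
m=(t.max(2)<70)&(z>165)&(z<230)&(abs(P[...,0]-635)<45)&(abs(P[...,1]+120)<50);q=P[m];print(cv2.minAreaRect(q[:,:2].astype(np.float32)),q.mean(0))
e=(t.max(2)<70)&(z>165)&(z<200)&(P[...,0]>580)&(abs(P[...,1]+100)<30);print(P[e].min(0),P[e].max(0))"
```

```text
time_s: 21.0
ee_pos: [578.2, -103.3, 139.2]
ee_rot: [-179.9, 0.7, 5.3]
force: [-14.3, -2.6, 4.8]
gripper_width: 0.4
[-14.29609241  -2.64018939   4.79974261]
((631.4258422851562, -122.3636245727539), (14.007805824279785, 71.41844940185547), 54.419342041015625) [ 640.37500133 -129.52114197  204.71897922]
[ 580.00837019 -129.83505966  170.45383625] [645.04491612 -87.02385249 199.98367185]
```

```bash
python3 -m pendant '[{"xyz":[0.002,0,0],"roll":0,"jaw":1},{"xyz":[0.004,0,0],"roll":0,"jaw":1},{"xyz":[0.006,0,0],"roll":0,"jaw":1},{"xyz":[0.008,0,0],"roll":0,"jaw":1},{"xyz":[0.01,0,0],"roll":0,"jaw":1},{"xyz":[0.01,0,0],"roll":0,"jaw":1},{"xyz":[0.01,0,0],"roll":0,"jaw":1},{"xyz":[0.01,0,0],"roll":0,"jaw":1}]' 30
python3 -c "
from h import *
s=env.state();t,d=env.grab_frame('wrist');K,T,p=cam('wrist',s);P=cloud(K,T,d);z=P[...,2];print(s['force'],s['torque'])
m=(t.max(2)<70)&(z>165)&(z<230)&(abs(P[...,0]-635)<45)&(abs(P[...,1]+120)<50);q=P[m];print(cv2.minAreaRect(q[:,:2].astype(np.float32)),q.mean(0))
cv2.imwrite('pics/w9.png',cv2.resize(t[100:340,190:500],None,fx=2.4,fy=2.4,interpolation=2))"
```

```text
time_s: 22.05
ee_pos: [579.4, -100.8, 139.7]
ee_rot: [-179.7, 1.6, 5.3]
force: [-30.6, 2.6, 14.9]
gripper_width: 0.3
[-30.55983173   2.63225868  14.92106802] [ 0.20438581  5.00205773 -0.16248368]
((632.952392578125, -119.16845703125), (12.67949104309082, 67.34568786621094), 43.469398498535156) [ 641.00882633 -129.41388883  201.68189796]
```

View pics/w9.png

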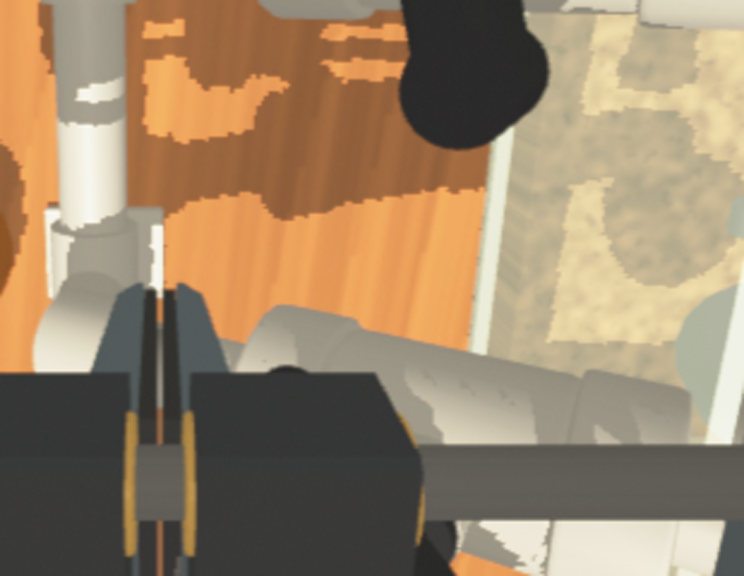

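```bash
python3 -c "
from h import *
s=env.state();t,d=env.grab_frame('wrist');K,T,p=cam('wrist',s);P=cloud(K,T,d)
for v in (216,220,224,228,232,236,240,244,248,252):
  print(v,[(u,*P[v,u].round(0).astype(int).tolist()) for u in (248,254,268,274,280,286,292,300,308,320)])
"
```

```text
216 [(248, 572, -144, 6), (254, 578, -144, 4), (268, 593, -144, -1), (274, 599, -144, -1), (280, 605, -143, -1), (286, 611, -143, -1), (292, 618, -142, -2), (300, 626, -141, -1), (308, 634, -141, -3), (320, 646, -139, -1)]
220 [(248, 575, -84, 172), (254, 578, -86, 168), (268, 585, -83, 172), (274, 599, -148, -1), (280, 606, -148, -2), (286, 612, -147, -2), (292, 618, -147, -1), (300, 626, -146, -1), (308, 635, -145, -1), (320, 647, -143, -1)]
224 [(248, 575, -84, 178), (254, 578, -86, 174), (268, 585, -83, 178), (274, 588, -83, 178), (280, 606, -152, -1), (286, 612, -152, -3), (292, 619, -151, -2), (300, 627, -150, -1), (308, 635, -149, -1), (320, 648, -148, 0)]
228 [(248, 576, -84, 184), (254, 578, -86, 179), (268, 585, -84, 182), (274, 588, -83, 183), (280, 606, -156, 0), (286, 613, -156, -1), (292, 619, -155, -1), (300, 627, -154, 0), (308, 614, -103, 126), (320, 648, -152, -1)]
232 [(248, 576, -84, 188), (254, 579, -85, 185), (268, 585, -84, 187), (274, 588, -83, 188), (280, 607, -162, -2), (286, 613, -161, -1), (292, 620, -160, -2), (300, 609, -105, 132), (308, 614, -104, 132),
[... 467 characters left out ...]
-105, 142)]
244 [(248, 576, -84, 202), (254, 579, -85, 198), (268, 585, -84, 200), (274, 588, -83, 201), (280, 590, -83, 202), (286, 602, -118, 122), (292, 603, -110, 140), (300, 608, -109, 141), (308, 613, -107, 144), (320, 619, -105, 146)]
248 [(248, 577, -85, 204), (254, 579, -85, 202), (268, 585, -84, 205), (274, 588, -83, 205), (280, 590, -83, 205), (286, 601, -119, 127), (292, 603, -112, 142), (300, 608, -111, 143), (308, 613, -109, 146), (320, 619, -107, 148)]
252 [(248, 577, -85, 208), (254, 579, -85, 206), (268, 585, -83, 209), (274, 588, -83, 209), (280, 590, -83, 208), (286, 601, -121, 130), (292, 603, -113, 145), (300, 608, -112, 147), (308, 608, -98, 174), (320, 619, -108, 151)]
```

The contact is the handle's end. Pushing level wastes force on friction, because the end rises at 30° as it turns. I push along its actual path instead: forward and up.

```bash
python3 -m pendant '[{"xyz":[0.001,0,-0.002],"roll":0,"jaw":1},{"xyz":[0.002,0,-0.004],"roll":0,"jaw":1},{"xyz":[0.003,0,-0.006],"roll":0,"jaw":1},{"xyz":[0.004,0,-0.008],"roll":0,"jaw":1},{"xyz":[0.005,0,-0.009],"roll":0,"jaw":1},{"xyz":[0.006,0,-0.01],"roll":0,"jaw":1},{"xyz":[0.007,0,-0.011],"roll":0,"jaw":1},{"xyz":[0.008,0,-0.012],"roll":0,"jaw":1}]' 30
python3 -c "
from h import *
s=env.state();print(s['torque'])
for n in('top','scene'):
  t,d=env.grab_frame(n);K,T,p=cam(n,s);P=cloud(K,T,d);z=P[...,2]
  m=(t.max(2)<55)&(z>170)&(z<235)&(abs(P[...,0]-625)<50)&(abs(P[...,1]+125)<50);q=P[m];print(n,len(q),cv2.minAreaRect(q[:,:2].astype(np.float32)),q.mean(0))
  cv2.imwrite(f'pics/{n}10.png',t)"
```

```text
time_s: 23.15
ee_pos: [585.5, -95.1, 146.7]
ee_rot: [-179.1, 2.0, 5.3]
force: [-26.0, 13.2, -2.4]
gripper_width: 0.4
[ 1.94352874  4.22620322 -0.09709573]
top 0 ((0.0, 0.0), (0.0, 0.0), 0.0) [nan nan nan]
scene 48 ((603.1268920898438, -93.81361389160156), (19.279991149902344, 43.68492889404297), 67.18885040283203) [611.28432748 -96.29101233 201.97400572]<string>:6: RuntimeWarning: Mean of empty slice.
  ret = um.true_divide(
```

```bash
python3 -m pendant '[{"xyz":[-0.015,0,0],"roll":0,"jaw":1},{"xyz":[-0.03,0,0],"roll":0,"jaw":1},{"xyz":[-0.032,0.006,0.006],"roll":0,"jaw":1},{"xyz":[-0.032,0.012,0.012],"roll":0,"jaw":1},{"xyz":[-0.03,0.014,0.012],"roll":0,"jaw":1},{"xyz":[-0.026,0.014,0.012],"roll":0,"jaw":1},{"xyz":[-0.021,0.014,0.01],"roll":0,"jaw":1},{"xyz":[-0.016,0.014,0.007],"roll":0,"jaw":1}]' 30
python3 -c "
from h import *
s=env.state();print(s['force'],s['torque'])
t,d=env.grab_frame('wrist');K,T,p=cam('wrist',s);P=cloud(K,T,d);z=P[...,2]
m=(t.max(2)<70)&(z>165)&(z<230)&(P[...,0]>592)&(abs(P[...,1]+120)<50);q=P[m];print(cv2.minAreaRect(q[:,:2].astype(np.float32)))
k,l,st,ce=cv2.connectedComponentsWithStats(m.astype(np.uint8))
for i in range(1,k):
    if st[i,4]>30: q=P[l==i];print('  h',ce[i].round(),st[i,4],q.mean(0).round(),q.min(0).round(),q.max(0).round())"
```

```text
time_s: 24.25
ee_pos: [586.7, -116.7, 145.4]
ee_rot: [-180.0, -0.0, 5.3]
force: [-0.1, -0.0, -0.1]
gripper_width: 1.0
[-0.05983391 -0.01802929 -0.05550555] [-0.08242777  0.06655582 -0.01534713]
((631.5695190429688, -120.1668930053711), (25.89454460144043, 82.5463638305664), 44.188838958740234)
  h [312. 236.] 1945 [611. -97. 198.] [ 597. -108.  179.] [628. -90. 208.]
  h [361. 274.] 104 [ 640. -119.  191.] [ 636. -123.  186.] [ 644. -116.  194.]
  h [374. 347.] 716 [ 647. -147.  208.] [ 638. -155.  197.] [ 656. -138.  218.]
```

```bash
python3 -m pendant '[{"xyz":[0.004,-0.004,-0.001],"roll":0,"jaw":1},{"xyz":[0.008,-0.006,-0.002],"roll":0,"jaw":1},{"xyz":[0.012,-0.006,-0.004],"roll":0,"jaw":1},{"xyz":[0.015,-0.006,-0.005],"roll":0,"jaw":1},{"xyz":[0.018,-0.006,-0.007],"roll":0,"jaw":1},{"xyz":[0.021,-0.006,-0.008],"roll":0,"jaw":1},{"xyz":[0.024,-0.006,-0.01],"roll":0,"jaw":1},{"xyz":[0.026,-0.006,-0.011],"roll":0,"jaw":1}]' 30
```

```text
time_s: 25.3
ee_pos: [600.9, -105.6, 153.5]
ee_rot: [-179.6, 1.4, 5.4]
force: [-20.3, 4.0, 0.4]
gripper_width: 0.4
```

Turning at 20 N. I continue.

```bash
python3 -m pendant '[{"xyz":[0.002,0,-0.001],"roll":0,"jaw":1},{"xyz":[0.004,0,-0.001],"roll":0,"jaw":1},{"xyz":[0.006,0,-0.001],"roll":0,"jaw":1},{"xyz":[0.007,0,-0.001],"roll":0,"jaw":1},{"xyz":[0.008,0,-0.001],"roll":0,"jaw":1},{"xyz":[0.008,0,-0.001],"roll":0,"jaw":1},{"xyz":[0.008,0,-0.001],"roll":0,"jaw":1},{"xyz":[0.008,0,-0.001],"roll":0,"jaw":1}]' 30
python3 -c "
from h import *
s=env.state();print(s['force'],s['torque'])
t,d=env.grab_frame('wrist');K,T,p=cam('wrist',s);P=cloud(K,T,d);z=P[...,2]
m=(t.max(2)<70)&(z>165)&(z<230)&(P[...,0]>612)&(abs(P[...,1]+120)<52);q=P[m]
k,l,st,ce=cv2.connectedComponentsWithStats(m.astype(np.uint8))
for i in range(1,k):
    if st[i,4]>30: q=P[l==i];print('  h',ce[i].round(),st[i,4],q.mean(0).round(),q.min(0).round(),q.max(0).round())"
```

```text
time_s: 26.3
ee_pos: [600.4, -105.4, 153.5]
ee_rot: [-179.5, 2.4, 5.4]
force: [-35.9, 1.3, 7.8]
gripper_width: 0.3
[-35.88236559   1.31413456   7.84559929] [0.35929919 6.13600705 0.24346617]
  h [307. 240.] 1224 [625. -89. 204.] [613. -98. 186.] [638. -85. 222.]
```

```bash
python3 -m pendant '[{"xyz":[-0.015,0,0],"roll":0,"jaw":1},{"xyz":[-0.035,0,0],"roll":0,"jaw":1},{"xyz":[-0.06,0,-0.02],"roll":0,"jaw":1},{"xyz":[-0.07,0,-0.06],"roll":0,"jaw":1},{"xyz":[-0.07,0,-0.09],"roll":0,"jaw":1},{"xyz":[-0.07,0,-0.1],"roll":0,"jaw":1},{"xyz":[-0.07,0,-0.1],"roll":0,"jaw":1},{"xyz":[-0.07,0,-0.1],"roll":0,"jaw":1}]' 30
cat > hv.py <<'E'
from h import *
# bar angle: outer-face points of each handle; fit principal axis in the handle plane
yaw=np.radians(5.2); X=np.array([np.cos(yaw),np.sin(yaw),0]);Y=np.array([-X[1],X[0],0]);S=-.5*X+np.array([0,0,.866]);Dn=.866*X+np.array([0,0,.5])
for n in('wrist','top','scene'):
    s=env.state();t,d=env.grab_frame(n);K,T,p=cam(n,s);P=cloud(K,T,d)
    for nm,G in(('nozzle',(627,-125,206)),('spray',(617,3,206))):
        R=P-np.array(G); h=R@S; a=R@Y; b=R@Dn
        m=(t.max(2)<75)&(abs(h-5)<(6 if n=='wrist' else 16))&(a**2+b**2<50**2)
        if m.sum()<40: print(n,nm,'few',m.sum());continue
        q=np.c_[a[m],b[m]].astype(np.float32); c,sz,_=cv2.minAreaRect(q); 
        w,v=np.linalg.eigh(np.cov(q.T)); e=v[:,1]; th=np.degrees(np.arctan2(-e[1]*np.sign(e[0]),abs(e[0])))
        print(n,nm,m.sum(),'theta',th.round(1),'c',np.round(c,1),'size',np.round(sz,0),'hmean',h[m].mean().round(1))
    cv2.imwrite(f'pics/{n}_hv.png',t)
E
python3 hv.py
```

```text
time_s: 27.35
ee_pos: [549.0, -113.9, 255.5]
ee_rot: [-179.9, 0.2, 5.3]
force: [0.6, -0.6, -0.3]
gripper_width: 0.4
wrist nozzle 1706 theta 1.9 c [ 1.6 -2.8] size [76. 18.] hmean 5.9
wrist spray 2729 theta 16.1 c [-6.4 -2.9] size [17. 75.] hmean 7.0
top nozzle few 0
top spray 159 theta 15.5 c [-3.7 -4.5] size [19. 84.] hmean 7.0
scene nozzle 191 theta -0.2 c [-0.1  2.6] size [85. 14.] hmean 0.3
scene spray 277 theta 15.6 c [ 0.8 -1.7] size [19. 83.] hmean 1.5
```

The nozzle handle reads about 0° (wrist 1.9, scene -0.2) and the force rose at the stop, so it is closed. The spray handle is at 16°. I go to it next.

```bash
python3 t.py 572 -42 153 5.3
```

```text
shift m [ 0.0296 -0.0695  0.1028] roll 0.0 len 128.0 27.5
```

```bash
python3 -m pendant '[{"xyz":[0.008,-0.035,0],"roll":0,"jaw":1},{"xyz":[0.015,-0.0695,0],"roll":0,"jaw":1},{"xyz":[0.018,-0.0695,0.04],"roll":0,"jaw":1},{"xyz":[0.018,-0.0695,0.08],"roll":0,"jaw":1},{"xyz":[0.02,-0.0695,0.1],"roll":0,"jaw":1},{"xyz":[0.024,-0.0695,0.103],"roll":0,"jaw":1},{"xyz":[0.03,-0.0695,0.103],"roll":0,"jaw":1},{"xyz":[0.036,-0.0695,0.103],"roll":0,"jaw":1}]' 30
python3 -m pendant '[{"xyz":[0.005,0,0],"roll":0,"jaw":1},{"xyz":[0.01,0,0],"roll":0,"jaw":1},{"xyz":[0.014,0,-0.001],"roll":0,"jaw":1},{"xyz":[0.018,0,-0.002],"roll":0,"jaw":1},{"xyz":[0.022,0,-0.003],"roll":0,"jaw":1},{"xyz":[0.026,0,-0.004],"roll":0,"jaw":1},{"xyz":[0.028,0,-0.005],"roll":0,"jaw":1},{"xyz":[0.03,0,-0.006],"roll":0,"jaw":1}]' 30
python3 hv.py
```

```text
time_s: 28.5
ee_pos: [580.4, -41.7, 155.3]
ee_rot: [180.0, -0.1, 5.3]
force: [0.4, 0.2, 0.7]
gripper_width: 0.6
time_s: 29.5
ee_pos: [602.6, -39.2, 157.9]
ee_rot: [-179.9, 0.9, 5.3]
force: [-12.0, -1.1, -3.3]
gripper_width: 0.4
wrist nozzle few 0
wrist spray 5855 theta 17.2 c [ -0.1 -13.3] size [34. 77.] hmean 6.3
top nozzle 75 theta -0.9 c [-27.3  -1.7] size [40. 16.] hmean 6.9
top spray few 38
scene nozzle few 36
scene spray 325 theta 13.6 c [ -5.4 -11.2] size [41. 88.] hmean 3.4
```

```bash
python3 -m pendant '[{"xyz":[0.002,0,-0.001],"roll":0,"jaw":1},{"xyz":[0.004,0,-0.001],"roll":0,"jaw":1},{"xyz":[0.006,0,-0.002],"roll":0,"jaw":1},{"xyz":[0.007,0,-0.002],"roll":0,"jaw":1},{"xyz":[0.008,0,-0.003],"roll":0,"jaw":1},{"xyz":[0.009,0,-0.003],"roll":0,"jaw":1},{"xyz":[0.01,0,-0.004],"roll":0,"jaw":1},{"xyz":[0.01,0,-0.004],"roll":0,"jaw":1}]' 30
python3 hv.py | grep spray
```

```text
time_s: 30.65
ee_pos: [611.8, -38.1, 162.2]
ee_rot: [-179.9, 0.9, 5.4]
force: [-13.3, -1.1, 0.2]
gripper_width: 0.7
wrist spray 5964 theta 41.8 c [-5.1 -9.7] size [31. 84.] hmean 6.2
top spray few 20
scene spray 340 theta 34.5 c [-2.9 -2. ] size [38. 86.] hmean 3.4
```

```bash
python3 -m pendant '[{"xyz":[-0.02,0,0],"roll":0,"jaw":1},{"xyz":[-0.045,0,0],"roll":0,"jaw":1},{"xyz":[-0.05,0.02,-0.03],"roll":0,"jaw":1},{"xyz":[-0.05,0.05,-0.07],"roll":0,"jaw":1},{"xyz":[-0.05,0.07,-0.09],"roll":0,"jaw":1},{"xyz":[-0.05,0.07,-0.09],"roll":0,"jaw":1},{"xyz":[-0.05,0.07,-0.09],"roll":0,"jaw":1},{"xyz":[-0.05,0.07,-0.09],"roll":0,"jaw":1}]' 30
python3 hv.py
```

```text
time_s: 31.8
ee_pos: [575.0, -111.3, 252.7]
ee_rot: [-179.9, 0.1, 5.4]
force: [0.2, 0.5, 0.1]
gripper_width: 0.3
wrist nozzle 1569 theta 0.3 c [ 8.  -2.9] size [63. 17.] hmean 5.8
wrist spray 3071 theta 42.5 c [-1.9 -4.4] size [18. 86.] hmean 7.0
top nozzle few 0
top spray 155 theta 41.8 c [-3.7 -5.2] size [19. 87.] hmean 7.4
scene nozzle 182 theta 0.0 c [0.6 1.9] size [83. 15.] hmean 0.7
scene spray 279 theta 42.5 c [ 0.8 -0.1] size [19. 83.] hmean 1.8
```

Nozzle 0°, spray 42.3°. I repeat the same push 1 mm further, since 9.2 mm gave 26°.

```bash
python3 -m pendant '[{"xyz":[0,-0.035,0],"roll":0,"jaw":1},{"xyz":[0,-0.07,0],"roll":0,"jaw":1},{"xyz":[0,-0.07,0.045],"roll":0,"jaw":1},{"xyz":[0,-0.07,0.09],"roll":0,"jaw":1},{"xyz":[0.01,-0.07,0.092],"roll":0,"jaw":1},{"xyz":[0.02,-0.07,0.092],"roll":0,"jaw":1},{"xyz":[0.03,-0.07,0.092],"roll":0,"jaw":1},{"xyz":[0.035,-0.07,0.092],"roll":0,"jaw":1}]' 30
python3 -m pendant '[{"xyz":[0.004,0,0],"roll":0,"jaw":1},{"xyz":[0.007,0,-0.001],"roll":0,"jaw":1},{"xyz":[0.01,0,-0.001],"roll":0,"jaw":1},{"xyz":[0.012,0,-0.002],"roll":0,"jaw":1},{"xyz":[0.014,0,-0.002],"roll":0,"jaw":1},{"xyz":[0.016,0,-0.002],"roll":0,"jaw":1},{"xyz":[0.016,0,-0.002],"roll":0,"jaw":1},{"xyz":[0.016,0,-0.002],"roll":0,"jaw":1}]' 30
python3 -m pendant '[{"xyz":[-0.02,0,0],"roll":0,"jaw":1},{"xyz":[-0.045,0,0],"roll":0,"jaw":1},{"xyz":[-0.05,0.02,-0.03],"roll":0,"jaw":1},{"xyz":[-0.05,0.05,-0.07],"roll":0,"jaw":1},{"xyz":[-0.05,0.07,-0.09],"roll":0,"jaw":1},{"xyz":[-0.05,0.07,-0.09],"roll":0,"jaw":1},{"xyz":[-0.05,0.07,-0.09],"roll":0,"jaw":1},{"xyz":[-0.05,0.07,-0.09],"roll":0,"jaw":1}]' 30
python3 hv.py
```

```text
time_s: 32.95
ee_pos: [605.8, -39.4, 163.5]
ee_rot: [180.0, -0.2, 5.3]
force: [-0.2, -0.2, 0.6]
gripper_width: 0.4
time_s: 33.95
ee_pos: [613.1, -38.4, 163.1]
ee_rot: [-180.0, 0.9, 5.3]
force: [-14.9, -1.3, 4.4]
gripper_width: 0.5
time_s: 34.95
ee_pos: [575.9, -111.2, 252.7]
ee_rot: [-179.9, 0.1, 5.4]
force: [-0.8, 0.0, -0.3]
gripper_width: 0.2
wrist nozzle 1567 theta 0.3 c [ 8.4 -1.3] size [18. 63.] hmean 5.8
wrist spray 3088 theta 43.4 c [-1.9 -4.2] size [18. 86.] hmean 7.0
top nozzle few 0
top spray 148 theta 43.3 c [-3.6 -4.4] size [19. 85.] hmean 7.0
scene nozzle 190 theta -0.5 c [0.7 0.8] size [83. 18.] hmean 0.2
scene spray 285 theta 43.4 c [ 0.3 -1.1] size [19. 81.] hmean 1.7
```

43.4° in all three cameras, close to 45°. I retreat and take a last look at everything.

```bash
python3 -m pendant '[{"xyz":[-0.04,0,-0.02],"roll":0,"jaw":1},{"xyz":[-0.09,0,-0.04],"roll":0,"jaw":1},{"xyz":[-0.14,0,-0.05],"roll":0,"jaw":1},{"xyz":[-0.18,0,-0.05],"roll":0,"jaw":1},{"xyz":[-0.2,0,-0.05],"roll":0,"jaw":1},{"xyz":[-0.2,0,-0.05],"roll":0,"jaw":1},{"xyz":[-0.2,0,-0.05],"roll":0,"jaw":1},{"xyz":[-0.2,0,-0.05],"roll":0,"jaw":1}]' 30
python3 hv.py; python3 -c "
from h import *
a=cv2.imread('pics/scene_hv.png');b=cv2.imread('pics/top_hv.png')
o=np.zeros((400,800,3),np.uint8);o[:,:400]=cv2.resize(a[80:340,90:350],(400,400),interpolation=2);o[:,400:]=cv2.resize(b[70:270,160:410],(400,400)[::1],interpolation=2) if 0 else cv2.resize(b[60:280,175:395],(400,400),interpolation=2);cv2.imwrite('pics/fin.png',o)
K,T,p=cam('top');t,d=env.grab_frame('top');P=cloud(K,T,d);P0=cloud(K,T,np.load('pics/top0.npy'))
for nm,(x,y) in dict(bottle=(455,31),mug=(464,158),jar=(475,-139)).items():
  for Q in(P0,P):
    m=(abs(Q[...,0]-x)<50)&(abs(Q[...,1]-y)<45)&(Q[...,2]>70)&(Q[...,2]<175);print(nm,m.sum(),Q[m].mean(0).round(1))"
```

```text
time_s: 36.1
ee_pos: [378.5, -130.7, 303.7]
ee_rot: [-180.0, 0.0, 5.3]
force: [0.0, -0.5, 0.3]
gripper_width: 0.3
wrist nozzle 42 theta -7.1 c [-29.1  -9.6] size [17.  3.] hmean 3.0
wrist spray few 0
top nozzle 161 theta 0.3 c [-4.7 -1. ] size [24. 84.] hmean 6.4
top spray 151 theta 42.8 c [-2.4 -3.2] size [18. 85.] hmean 7.2
scene nozzle 191 theta -0.7 c [0.4 0.8] size [82. 16.] hmean 0.3
scene spray 277 theta 42.7 c [ 0.  -1.4] size [21. 82.] hmean 1.6
bottle 217 [452.3  32.2 124.1]
bottle 218 [452.3  32.2 125.2]
mug 148 [470.7 161.6  85.4]
mug 154 [471.7 161.6  85.2]
jar 221 [ 480.1 -142.    81.3]
jar 108 [ 492.6 -140.2   81.1]
```

View pics/fin.png

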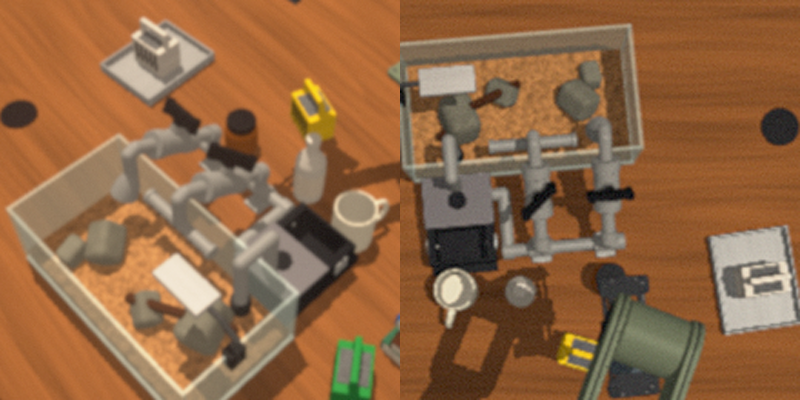

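The picture shows the basket upright in the tray (scene crop (157,50)) and the slot empty. The nozzle handle is square to its pipe, the spray handle is diagonal, and the bottle, mug and jar are standing. The jar's shifted mean comes from the arm covering part of it in the top view. I hand in.

```bash
python3 -c "
from workcell import env
print(env.job_done())"
```

```text
the job is handed in; nothing more can be done
None
```

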